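# Load the next gauge on the rotary test stand

### The job

Fold the clear shield of the rotary test stand down, away from the turntable, as far as it goes, then turn the turntable by its posts until the one empty cradle has clicked into place at the shield. Lay the loose gauge gently in that cradle, dial up, with its stem between the two guides that point at the shield, and finally fold the shield up again until it stands upright. Leave the other things on the bench where they are.

Things in the scene. Friction and masses are not known exactly. Their poses are not given: they have to be found in the camera images.
- stand: green round foot of the rotary test stand (fixed, 240 mm across), origin under the turntable's axis at bench height; x axis points from there to the shield. It carries an aluminium turntable, 260 mm across, top 67 mm above the bench, with four cradles at 90 degrees, 68 mm from the axis; three hold clamped gauges that are part of the turntable (tops 111 mm above the bench), one is empty
- hub (a point): centre of the turntable's top, on its axis, 67 mm above the bench; turns with it, x axis towards the empty cradle. A spring detent holds each of the four places: it breaks away at 0.3 N m, and from beyond half way the table snaps on by itself to the next place; it turns both ways without end
- post (a point): top of one of four upright posts to push the turntable by: round, 16 mm thick, black sleeve, 54 mm high, tops 121 mm above the bench, 115 mm from the axis. This one is 45 degrees anticlockwise (from above) of the empty cradle, the others follow at 90 degrees
- cradle (a point): centre of the empty cradle's floor, 71 mm above the bench; x axis outward from the turntable's axis, z up. A recess 72 mm across, lip 8 mm high; 40 to 52 mm outward of its centre two guides 20 mm high leave a 24 mm gap for the gauge's stem. Starts near any of the three places away from the shield, or part way between two
- cradle_stem (a point): point 58 mm outward of the cradle's centre and 20 mm above its floor, midway between the guides: where the gauge's stem end belongs
- test_point (a point): fixed point where the centre of the empty cradle's floor belongs: the place at the shield, 68 mm from the turntable's axis along the stand's x axis
- shield (a joint): angle of the shield, a clear plate in a grey frame with a round steel top rail (12 mm thick), 150 mm wide, 120 mm from hinge to rail, 6 mm thick: 0 = upright, grows as it folds down away from the turntable, stop at 1.15 rad; negative = leaning towards the turntable (stop at -0.35). Stiff hinge (0.25 N m): it stays where it is left
- shield_hinge (a point): middle of the shield's hinge line, 188 mm from the turntable's axis along the stand's x axis, 60 mm above the bench; its axes are the stand's (the hinge line runs along its y)
- shield_top (a point): middle of the shield's top rail, 120 mm from the hinge line
- gauge: loose pressure gauge lying dial up on the bench beside the turntable: round dark case 64 mm across and 40 mm high with white dial, square brass stem 14 mm thick sticking out of its side; origin at the centre of the case's underside, x axis along the stem outward, z up; 0.2 to 0.4 kg
- gauge_stem (a point): point in the gauge's stem, 58 mm from the case's axis and 20 mm above its underside (the stem's end is 6 mm further)
- big_gauge: bystander: brass-cased gauge lying dial up, 100 mm across, 45 mm high, origin under its centre
- driver: bystander: screwdriver lying on the bench
- oil: bystander: small bottle, 56 mm across, 130 mm high
- spanner: bystander: spanner lying on the bench

How it is judged:
On the way, in this order (a step that is already met when the one before it is completed fails the run):
1. the shield is folded down away from the turntable (joint beyond 0.95 rad) (value of joint shield above 0.95 rad), for 0.2 s.
2. the empty cradle has clicked in at the shield (within 7 mm of the test point) and rests, with the shield still down (horizontal distance between cradle and test_point below 0.007 m and value of joint shield above 0.8 rad), for 0.3 s.
3. the gauge lies in that cradle, dial up, stem between the guides, and the gripper has let go, with the shield still down (all of step 2 and horizontal distance between gauge and cradle below 0.007 m and z of gauge in the frame of cradle between -0.004 and 0.004 m and angle between gauge's own z axis and vertical below 0.12 rad and horizontal distance between gauge_stem and cradle_stem below 0.018 m and contact force between the fingers and gauge below 0.1 N), for 0.2 s.
At the end, for the whole second after the job is handed in: Cradle within 7 mm of the test point; gauge at rest in it: centred within 7 mm, on its floor within 4 mm, dial up within 0.12 rad, stem point within 18 mm of the point between the guides; shield upright within 0.13 rad; other things within 40 mm of their starts (horizontal distance between cradle and test_point below 0.007 m and horizontal distance between gauge and cradle below 0.007 m and z of gauge in the frame of cradle between -0.004 and 0.004 m and angle between gauge's own z axis and vertical below 0.12 rad and horizontal distance between gauge_stem and cradle_stem below 0.018 m and linear speed of gauge below 0.02 m/s and value of joint shield between -0.13 and 0.13 rad and distance of each of big_gauge, driver, oil, spanner from where it was at the start of the episode below 0.04 m); the robot touches nothing.
It fails at once if the gauge is dropped or forced onto the turntable (over 45 N) (contact force between gauge and stand above 45 N).
It fails at once if a bystander is knocked away (over 60 mm) (distance of any of big_gauge, driver, oil, spanner from where it was at the start of the episode above 0.06 m).
It also fails if it takes over 72 s, if anything falls off the work surface, if the arm or the gripper's body presses on something with over 40 N, if the wrist force passes 120 N, or if a joint passes its speed limit or range.

### The arm

A 6-joint arm with a two-finger parallel gripper is mounted at the origin on the work surface. World frame = base frame: x ahead of the robot, y to its left, z up, the work surface at z = 0. Lengths are in m, angles in rad, forces in N, time in s.
With the tool pointing down it reaches from about 0.3 to 0.875 m from the base axis. Payload 6.4 kg.
Tool frame: the origin (TCP) lies midway between the tips of the shut fingers; the grasp point (between the pads) lies 19 mm behind it; z points along the fingers, y is the direction in which the jaws open and shut (so a half turn about z gives the same grasp; the last joint's range is limited). The gripper opens to 85 mm and grips with 20 to 120 N. Pads are 22 mm wide; open, the fingers measure 114 mm over their backs; the gripper's body (76 mm by 85 mm) begins 54 mm behind the grasp point. The pads swing forward as they close: fully open they stand 13 mm farther back than shut.
Start: joints at [0.952, 0.181, 1.607, -0, 1.354, -0.206], TCP at [0.231, 0.527, 0.231] pointing down, gripper open.
Joint ranges: [-2.99, 2.99], [-0.89, 2.07], [0.3, 2.58], [-1.14, 4.28], [0, 2.63], [-3.12, 3.12]. Speed limits (rad/s): [2.57, 2.57, 3.01, 3.14, 3.14, 3.14].

### API

Orientations are given as a unit quaternion [w, x, y, z].
In Python, from bench import ctrl gives the robot as it stands. The module is installed in compiled form; this text tells all that it offers.
- The arm moves only by the tool arm_command, never from a script. Its argument "plan" is one flat list of numbers, 4 for each row, row after row: the shift along the tool's x, y, z in mm, then the turn about the tool's z in rad. A call has 1 to 20 rows; each row shifts and turns the commanded pose from where the row before left it, along the tool's axes as they then stand; what a row does not reach is not made up. A row lasts 1/10 s, in which the tool goes at most 50 mm and 8.59 degrees, less where a joint would pass 70% of its speed; a pose out of reach is approached as far as the arm can. A call is refused whole if a number of a shift passes 50 or a number of a turn 0.15, either way. A call with a gripper value outside its range is refused whole. "grip" is the opening, from 0 (shut) to 1 (fully open), set as the call begins (left out, the last holds). The fingers move at their own pace and stop on an object; the grip force is fixed at half the most. Time passes only in rows, so rows that do not move let the fingers close. It gives the time, the measured TCP pose, the force and the opening at its end, in the units of the state.
- ctrl.get_obs(): the state, without advancing time (a new reading comes with each control period).
- ctrl.camera(name): name is "scene" or "top" or "wrist"; returns a dict with "color" (384x512x3 uint8, red, green, blue), "camera_matrix" (3x3 intrinsics, pixels), "eye" and "attitude" of the camera in the world; the wrist camera has in their place "T_tool_cam" (4x4, takes a point from camera to tool coordinates, whose origin is the TCP and whose axes are the flange's). Camera axes: x right, y up, looking along -z (the intrinsics and any distortion apply to the point x, -y, -z); pixel columns grow to the right and rows downward; lengths in m; the calibration is good to about 2 mm. A picture is of the moment at which its call begins: read the wrist's pose just before it. There is no depth.
- ctrl.hand_in(): hands the job in, once; it reports no verdict.
The state is a dict: "time_s": time; "q": joint angles; "dq": joint speeds; "joint_efforts": joint torques, N m; "eef_pos": TCP position; "eef_rot": TCP orientation; "wrist_force": force on the tool from outside, world axes, zero at the start; "torque": the same for the moment, N m; "opening": opening from 0.0 (shut) to 1.0 (fully open).
Only numpy, scipy, OpenCV 4.12 (cv2) and the standard library are available. Lean on these libraries where they do the work, as an engineer would, in place of code of your own. Each camera call takes 0.05 s, during which the arm holds its last target. There are 200 camera calls.

## Working session

There is one attempt and no reset: what is moved stays moved. The work goes in short steps, Python scripts to look and compute and a tool call to move; the robot and the scene stay as the last step left them, time stands still between calls to the robot, and variables do not carry over. Pictures are saved under pics/ and viewed, about 8 in all and at most 12, crops included, and the job is handed in when it is done.

Besides the shell and the picture viewer there is one more tool, called after "Emit:" in YAML: its name, and indented under it one key for each argument. arm_command: Moves the arm, as the interface text tells. Its arguments: {"type":"object","properties":{"plan":{"type":"array","items":{"type":"number"}},"grip":{"type":"number"}},"required":["plan"]}

```bash
mkdir -p pics
cat > h.py <<'E'
import numpy as np,cv2
from bench import ctrl
from scipy.spatial.transform import Rotation as R
def rot(a):
    a=np.array(a,float)
    return a if a.shape==(3,3) else R.from_quat(a,scalar_first=True).as_matrix()
def snap(n,f):
    o=ctrl.get_obs(); c=ctrl.camera(n); cv2.imwrite(f,c['color'][:,:,::-1])
    if n=='wrist':
        T=np.eye(4);T[:3,:3]=rot(o['eef_rot']);T[:3,3]=o['eef_pos'];T=T@np.array(c['T_tool_cam']);Rm,e=T[:3,:3],T[:3,3]
    else: Rm,e=rot(c['attitude']),np.array(c['eye'])
    np.savez(f+'.npz',R=Rm,e=e,K=c['camera_matrix'],D=np.array(c.get('distortion',np.zeros(5))));return c
def ray(f,u,v):
    d=np.load(f+'.npz');p=cv2.undistortPoints(np.array([[[u,v]]],float),d['K'],d['D'])[0,0]
    return d['e'],d['R']@np.array([p[0],-p[1],-1])
def at(f,u,v,z):
    e,r=ray(f,u,v);return (e+r*(z-e[2])/r[2]).round(4)
def proj(f,P):
    d=np.load(f+'.npz');q=(np.array(P)-d['e'])@d['R'];q=q*[1,-1,-1]
    return cv2.projectPoints(q.reshape(-1,1,3),np.zeros(3),np.zeros(3),d['K'],d['D'])[0].reshape(-1,2).round(1)
E
python3 - <<'E'
from h import *
for n in ('top','scene'):
    c=snap(n,f'pics/{n}0.png'); print({k:v for k,v in c.items() if k!='color'})
    im=cv2.imread(f'pics/{n}0.png'); cv2.imwrite(f'pics/{n}0b.png',cv2.resize(im,(800,600),interpolation=cv2.INTER_CUBIC))
print(ctrl.get_obs())
E
```

```text
{'camera_matrix': array([[375.20180412,   0.        , 262.66470805],
       [  0.        , 375.20180412, 190.14539753],
       [  0.        ,   0.        ,   1.        ]]), 'eye': array([0.3946529 , 0.04357508, 1.12401323]), 'attitude': array([-0.7004107 , -0.05257738,  0.06690856,  0.70864922])}
{'camera_matrix': array([[362.81463072,   0.        , 252.04446931],
       [  0.        , 362.81463072, 192.0228534 ],
       [  0.        ,   0.        ,   1.        ]]), 'eye': array([0.87611765, 0.42702705, 0.87092594]), 'attitude': array([0.32956044, 0.10006562, 0.27436341, 0.89783156])}
{'time_s': 0.1, 'q': array([ 9.51704228e-01,  1.81485655e-01,  1.60790554e+00, -1.09258635e-05,
        1.35378828e+00, -2.06326363e-01]), 'dq': array([ 4.00070916e-04, -2.67796896e-04, -1.83226112e-03,  7.27032146e-04,
       -8.13251916e-05,  2.52818216e-04]), 'joint_efforts': array([-9.87735802e-04, -4.45872152e+01, -3.52239203e+01, -4.25490616e-04,
        4.07611515e-03, -4.14702436e-05]), 'eef_pos': array([0.23036638, 0.5262974 , 0.2304648 ]), 'eef_rot': array([-3.13346465e-04,  2.04919657e-01,  9.78778476e-01, -7.28936474e-04]), 'wrist_force': array([ 0.16571053, -0.0169712 , -0.35819518]), 'torque': array([-0.0630185 , -0.00729925, -0.03840097]), 'opening': 1.0012930190355054}
```

View pics/top0b.png

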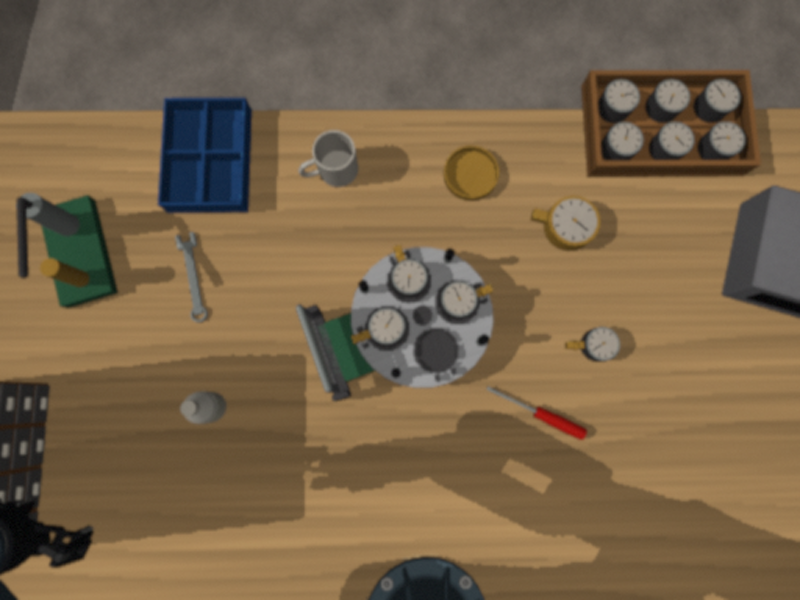

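View pics/scene0b.png

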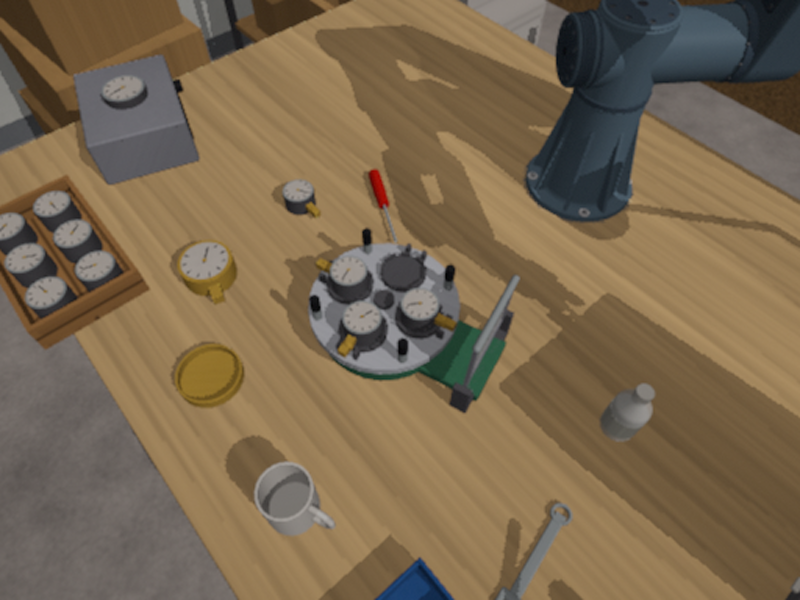

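Top view (800 px scale): turntable at about (422,316), posts (363,286), (449,255), (483,340) and (396,372), empty cradle (436,350). Loose gauge at (601,344) with its stem at (572,345). Shield on the left, around (320,352).

Run:
```python
from h import *
s=1.5625
T='pics/top0.png';S='pics/scene0.png'
posts=[(363,286),(449,255),(483,340),(396,372)]
P=np.array([at(T,u/s,v/s,.121) for u,v in posts]);c=P.mean(0);print('posts',P,c)
SP=np.array([at(S,u/s,v/s,.121) for u,v in [(367,233),(450,270),(403,345),(315,302)]]);print('scene posts',SP,SP.mean(0))
print('cradle',at(T,436/s,350/s,.071),'S',at(S,403/s,270/s,.071))
print('gauge',at(T,602/s,343/s,.04),'stem',at(T,572/s,345/s,.02),'S',at(S,298/s,189/s,.04),at(S,314/s,211/s,.02))
h=c[:2]
print('hinge ends T',at(T,341/s,394/s,.06), at(T,305/s,309/s,.06))
for n,f,pts in (('T',T,[(303,310),(338,393)]),('S',S,[(516,281),(470,385)])):
  print('rail',n,[at(f,u/s,v/s,.18) for u,v in pts])
for v in (P,):
  print([round(float(np.degrees(np.arctan2(*(p[:2]-h)[::-1]))),1) for p in v],np.linalg.norm(v[:,:2]-h,axis=1))
im=cv2.imread(T)[150:270,180:340];a=cv2.resize(im,(800,600),interpolation=cv2.INTER_CUBIC);cv2.imwrite('pics/c1.png',a)
```

```text
posts [[ 0.5863  0.1042  0.121 ]
 [ 0.6404 -0.0469  0.121 ]
 [ 0.4898 -0.1018  0.121 ]
 [ 0.4371  0.0482  0.121 ]] [0.5384   0.000925 0.121   ]
scene posts [[ 0.495  -0.0957  0.121 ]
 [ 0.4406  0.0557  0.121 ]
 [ 0.5926  0.1128  0.121 ]
 [ 0.6482 -0.0371  0.121 ]] [0.5441   0.008925 0.121   ]
cradle [ 0.4776 -0.0237  0.071 ] S [ 0.4748 -0.0228  0.071 ]
gauge [ 0.4894 -0.3356  0.04  ] stem [ 0.488  -0.2851  0.02  ] S [ 0.4874 -0.3347  0.04  ] [ 0.4889 -0.2811  0.02  ]
hinge ends T [0.4019 0.1471 0.06  ] [0.5562 0.2138 0.06  ]
rail T [array([0.5363, 0.1978, 0.18  ]), array([0.4027, 0.1402, 0.18  ])]
rail S [array([0.4135, 0.1641, 0.18  ]), array([0.5867, 0.2416, 0.18  ])]
[65.1, -25.1, -115.3, 155.0] [0.11384259 0.11265536 0.11364148 0.11178826]
```

View pics/c1.png

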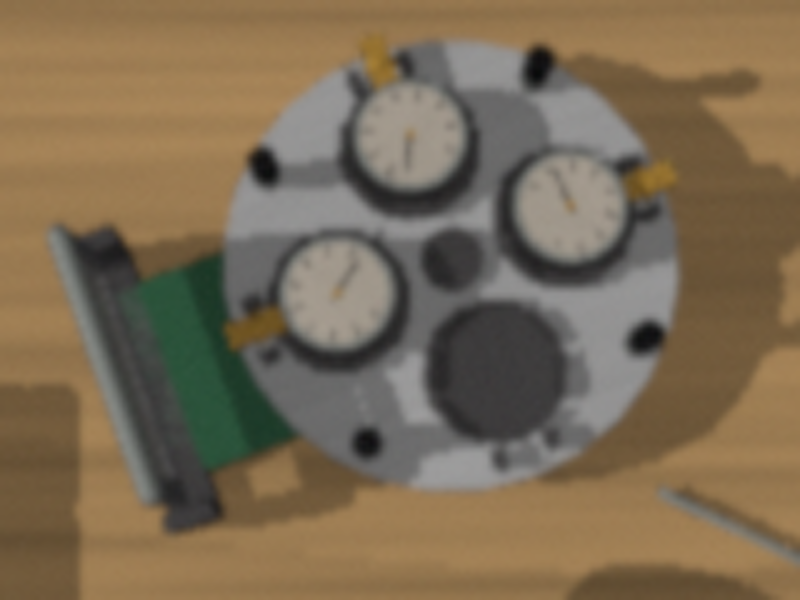

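```bash
cat >> h.py <<'E'
def go(x,y,z,ang=None):
    "shift in mm in the tool frame after turning tool x to world heading ang (deg)"
    o=ctrl.get_obs();Rm=rot(o['eef_rot']);a0=np.degrees(np.arctan2(Rm[1,0],Rm[0,0]));t=0
    if ang is not None:
        t=-((ang-a0+180)%360-180);Rm=Rm@R.from_euler('z',t,degrees=True).as_matrix()
    d=Rm.T@(np.array([x,y,z])-o['eef_pos'])*1000
    print('heading',a0.round(1),'turn',np.radians(t).round(3),'shift',d.round(1),'tilt',Rm[:2,2].round(4),'pos',o['eef_pos'].round(4),'F',o['wrist_force'].round(1),'t',round(o['time_s'],1),'op',round(o['opening'],2))
E
python3 - <<'E'
from h import *
go(.484,.143,.32,112)
E
```

```text
heading 156.4 turn 0.774 shift [-450.5   91.5  -89.3] tilt [-0.0009 -0.0013] pos [0.2304 0.5263 0.2305] F [ 0.2 -0.  -0.4] t 0.1 op 1.0
```

Emit:
arm_command:
  plan: [0,0,-15,0.129,0,0,-15,0.129,0,0,-15,0.129,0,0,-15,0.129,0,0,-15,0.129,0,0,-15,0.129,-45,9,0,0,-45,9,0,0,-45,9,0,0,-45,9,0,0,-45,9,0,0,-45,9,0,0,-45,9,0,0,-45,9,0,0,-45,9,0,0,-45,9,0,0]
  grip: 0

```text
time_s: 1.7
eef_pos: [0.4832, 0.1414, 0.321]
eef_rot: [-0.0, 0.559, 0.829, -0.0]
wrist_force: [0.1, 0.8, 0.0]
opening: -0.002
```

Run:
```python
from h import *
c=snap('wrist','pics/w1.png');print(c['T_tool_cam'])
go(.484,.143,.32,112)
im=cv2.imread('pics/w1.png');cv2.imwrite('pics/w1b.png',cv2.resize(im,(800,600),interpolation=cv2.INTER_CUBIC))
```

```text
[[-6.33219923e-04  9.62036516e-01  2.72920027e-01  6.94332430e-02]
 [ 9.99999516e-01  8.14731850e-04 -5.51744684e-04  3.88286216e-04]
 [-7.53155172e-04  2.72919546e-01 -9.62036566e-01 -1.42084676e-01]
 [ 0.00000000e+00  0.00000000e+00  0.00000000e+00  1.00000000e+00]]
heading 111.7 turn -0.005 shift [7.5 0.3 0.7] tilt [ 0.0013 -0.004 ] pos [0.4866 0.1359 0.3207] F [ 2.7 -5.4 -0. ] t 1.8 op -0.0
```

View pics/w1b.png

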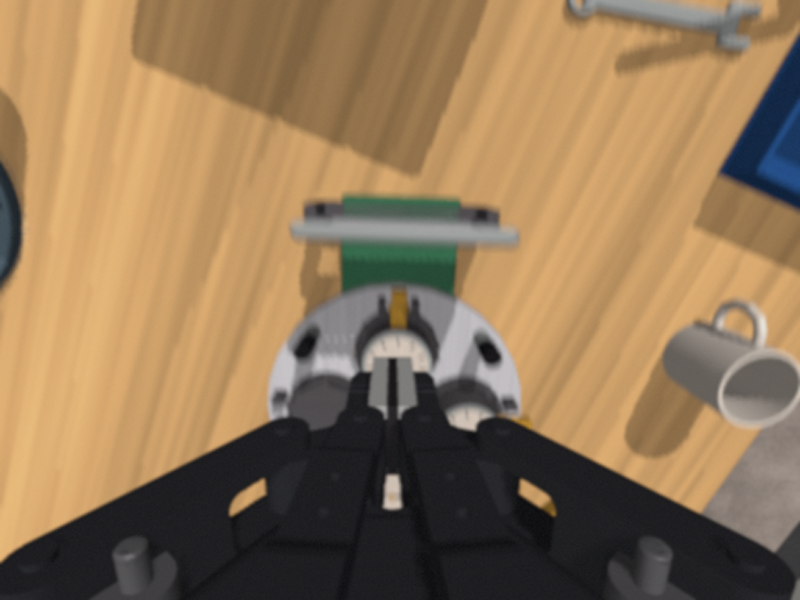

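Wrist view: shield roughly upright, rail from (297,229) to (515,237), hinge lugs at (322,210) and (484,215). The green arm is centred at x≈400, and the posts are at (308,343) and (487,347).

Run:
```python
from h import *
s=1.5625;f='pics/w1.png'
a,b=at(f,322/s,210/s,.066),at(f,484/s,215/s,.066);print('lugs',a,b,(a+b)/2)
for z in (.16,.17,.18): 
  a,b=at(f,297/s,229/s,z),at(f,515/s,237/s,z);print('rail',z,a,b,(a+b)/2,np.linalg.norm(a-b),np.degrees(np.arctan2(*(a-b)[:2][::-1])))
print('posts',at(f,311/s,335/s,.121),at(f,484/s,340/s,.121))
print('arm edges',at(f,342/s,270/s,.01),at(f,458/s,272/s,.01))
# stand model: project for candidates
for c in ((.5384,.001),(.541,.004)):
  for ph in (110,113):
    u=np.array([np.cos(np.radians(ph)),np.sin(np.radians(ph))]);h=np.r_[np.array(c)+.188*u,.06];w=np.r_[-u[1],u[0],0]
    print(c,ph,'hinge ends',(proj(f,[h+.075*w,h-.075*w])*s).tolist(),(proj('pics/top0.png',[h+.075*w,h-.075*w])*s).tolist(),'rail',(proj(f,[h+[0,0,.12]+.075*w,h+[0,0,.12]-.075*w])*s).tolist())
```

```text
lugs [0.409  0.1593 0.066 ] [0.5458 0.2097 0.066 ] [0.4774 0.1845 0.066 ]
rail 0.16 [0.4087 0.1517 0.16  ] [0.5514 0.2032 0.16  ] [0.48005 0.17745 0.16   ] 0.1517087340926685 -160.15563953336215
rail 0.17 [0.4103 0.1535 0.17  ] [0.5483 0.2033 0.17  ] [0.4793 0.1784 0.17  ] 0.1467107358034851 -160.15702962654194
rail 0.18 [0.412  0.1553 0.18  ] [0.5452 0.2034 0.18  ] [0.4786  0.17935 0.18   ] 0.14161867814663434 -160.14478563067897
posts [0.4414 0.0655 0.121 ] [0.5777 0.1157 0.121 ]
arm edges [0.4427 0.1017 0.01  ] [0.558  0.1459 0.01  ]
(0.5384, 0.001) 110 hinge ends [[314.84375, 214.84375], [478.59375, 220.62499999999997]] [[338.28125, 393.125], [310.625, 315.15625]] rail [[283.125, 228.90625], [514.0625, 236.875]]
(0.5384, 0.001) 113 hinge ends [[304.21875, 219.21875000000003], [467.96875, 216.09375000000003]] [[342.34375, 397.34375], [310.625, 320.9375]] rail [[268.4375, 234.84375000000003], [499.37500000000006, 230.625]]
(0.541, 0.004) 110 hinge ends [[318.59375, 212.81249999999997], [482.5, 218.59375]] [[336.5625, 391.5625], [309.0625, 313.75]] rail [[288.4375, 226.09374999999997], [519.6875, 234.06250000000003]]
(0.541, 0.004) 113 hinge ends [[307.96875, 217.1875], [472.03125000000006, 214.0625]] [[340.625, 395.9375], [308.90625, 319.53125]] rail [[273.59375, 232.03125], [505.15625, 227.81250000000003]]
```

```bash
cat >> h.py <<'E'
C=np.array([.5405,.004]);PH=110.
def pol(r,z,a=PH,ang=None): go(*(C+r/1000*np.array([np.cos(np.radians(a)),np.sin(np.radians(a))])),z,ang)
E
python3 - <<'E'
from h import *
pol(155,.158,ang=110)
E
```

```text
heading 111.7 turn 0.03 shift [ 13.3   5.6 162.7] tilt [ 0.0013 -0.004 ] pos [0.4866 0.1359 0.3207] F [ 2.7 -5.4 -0. ] t 1.8 op -0.0
```

Emit:
arm_command:
  plan: [0,0,0,0.03,13,5,0,0,0,0,40,0,0,0,40,0,0,0,40,0,0,0,42,0,0,0,0,0,0,0,0,0]

```text
time_s: 2.55
eef_pos: [0.4824, 0.1583, 0.1596]
eef_rot: [-0.001, 0.571, 0.821, -0.0]
wrist_force: [-0.4, 0.0, 0.2]
opening: -0.001
```

Run:
```python
from h import *
pol(155,.158,ang=110)
```

```text
heading 110.4 turn 0.007 shift [-9.9  1.8  1.6] tilt [-0.0014  0.0001] pos [0.4824 0.1583 0.1596] F [-0.4  0.   0.2] t 2.5 op -0.0
```

Emit:
arm_command:
  plan: [10,0,1,0,10,0,1,0,13,0,3,0,14,0,3,0,9,0,4,0,9,0,5,0,9,0,5,0,9,0,6,0,6,0,5,0,6,0,5,0,6,0,4,0,6,0,4,0,5,0,2,0,5,0,2,0,0,0,0,0,0,0,0,0]

```text
time_s: 4.15
eef_pos: [0.4427, 0.2659, 0.1095]
eef_rot: [0.001, 0.571, 0.821, -0.001]
wrist_force: [1.8, -8.6, 2.8]
opening: -0.003
```

Run:
```python
from h import *
pol(282,.110,ang=110)
snap('top','pics/top1.png')
im=cv2.imread('pics/top1.png')[170:290,140:300];cv2.imwrite('pics/top1b.png',cv2.resize(im,(800,600),interpolation=cv2.INTER_CUBIC))
for th in (0,.8,.95,1.15):
  u=np.array([np.cos(np.radians(110)),np.sin(np.radians(110)),0]);w=np.array([-u[1],u[0],0]);m=np.r_[C,0.06]+u*(.188+.12*np.sin(th))+[0,0,.12*np.cos(th)]
  print(th,((proj('pics/top1.png',[m+.075*w,m-.075*w])-[140,170])*5).tolist())
```

```text
heading 110.3 turn 0.005 shift [ 2.4  2.3 -0.5] tilt [ 0.0005 -0.0023] pos [0.4427 0.2659 0.1095] F [ 1.8 -8.6  2.8] t 4.2 op -0.0
0 [[351.50000000000006, 402.0], [252.99999999999997, 122.00000000000003]]
0.8 [[200.99999999999994, 463.0000000000001], [109.00000000000006, 190.0]]
0.95 [[185.0, 470.5000000000001], [94.50000000000003, 200.99999999999994]]
1.15 [[171.50000000000006, 477.5], [82.99999999999997, 212.99999999999997]]
```

View pics/top1b.png

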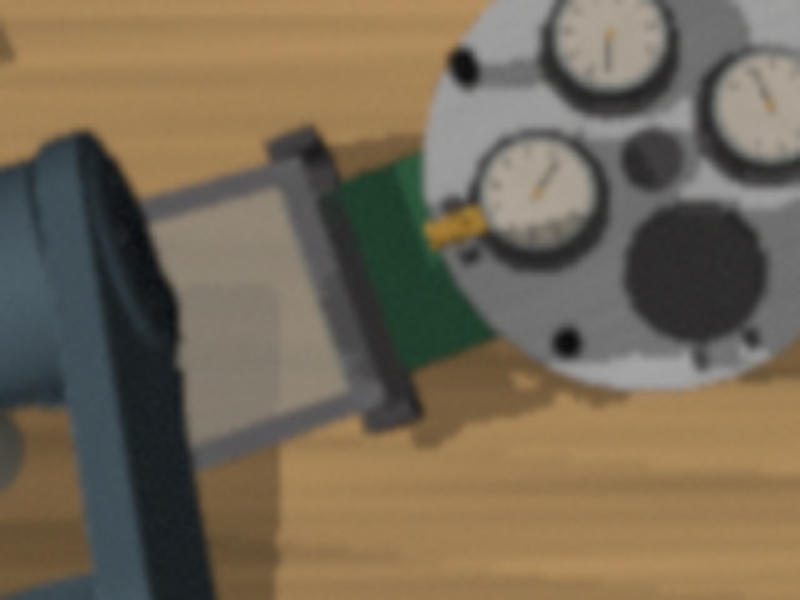

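The shield is folded nearly flat, and the 9 N push-back suggests it is at the stop. I'll nudge it a little more, then lift off.

Emit:
arm_command:
  plan: [4,0,2,0,2,0,2,0,0,0,0,0,0,0,0,0]

```text
time_s: 4.6
eef_pos: [0.4429, 0.2668, 0.1086]
eef_rot: [0.005, 0.571, 0.821, -0.004]
wrist_force: [-3.3, -33.8, 28.8]
opening: -0.0
```

Emit:
arm_command:
  plan: [-5,0,-5,0,-10,0,-25,0,0,0,-40,0,0,0,0,0,0,0,0,0]

```text
time_s: 5.1
eef_pos: [0.4461, 0.259, 0.1764]
eef_rot: [0.001, 0.572, 0.821, 0.001]
wrist_force: [-0.4, -0.4, -0.2]
opening: 0.002
```

Run:
```python
from h import *
pol(120,.175,82,110)
pol(120,.104,82,110)
```

```text
heading 110.3 turn 0.005 shift [-166.    57.8    1.5] tilt [0.0025 0.0013] pos [0.4461 0.259  0.1764] F [-0.4 -0.4 -0.2] t 5.1 op 0.0
heading 110.3 turn 0.005 shift [-166.    57.6   72.5] tilt [0.0025 0.0013] pos [0.4461 0.259  0.1764] F [-0.4 -0.4 -0.2] t 5.1 op 0.0
```

Emit:
arm_command:
  plan: [-42,14,0,0,-42,14,0,0,-41,15,0,0,-41,15,0,0,0,0,0,0,0,0,36,0,0,0,36,0,0,0,0,0,0,0,0,0]

```text
time_s: 6.0
eef_pos: [0.556, 0.1235, 0.1023]
eef_rot: [-0.001, 0.571, 0.821, -0.001]
wrist_force: [-0.2, 0.3, 0.9]
opening: 0.002
```

Emit:
arm_command:
  plan: [-5.7,8.7,0,0,-5.7,8.7,0,0,-7.1,7.5,0,0,-7.1,7.5,0,0,-8.3,6.2,0,0,-8.4,6.2,0,0,-9.2,4.7,0,0,-9.3,4.7,0,0,-6.6,2,0,0,-6.6,2,0,0,-6.7,1.9,0,0,-6.8,0.8,0,0,-6.9,0.8,0,0,-6.9,0.8,0,0,0,0,0,0,0,0,0,0]

```text
time_s: 7.6
eef_pos: [0.652, 0.0488, 0.1037]
eef_rot: [0.001, 0.572, 0.82, 0.0]
wrist_force: [0.6, -0.3, 0.5]
opening: 0.001
```

Run:
```python
from h import *
pol(119,.104,22,110)
snap('top','pics/top2.png')
im=cv2.imread('pics/top2.png')[150:270,140:300];cv2.imwrite('pics/top2b.png',cv2.resize(im,(800,600),interpolation=cv2.INTER_CUBIC))
```

```text
heading 110.3 turn 0.004 shift [ 0.2 -1.2 -0.3] tilt [ 0.002  -0.0007] pos [0.652  0.0488 0.1037] F [ 0.6 -0.3  0.5] t 7.6 op 0.0
```

View pics/top2b.png

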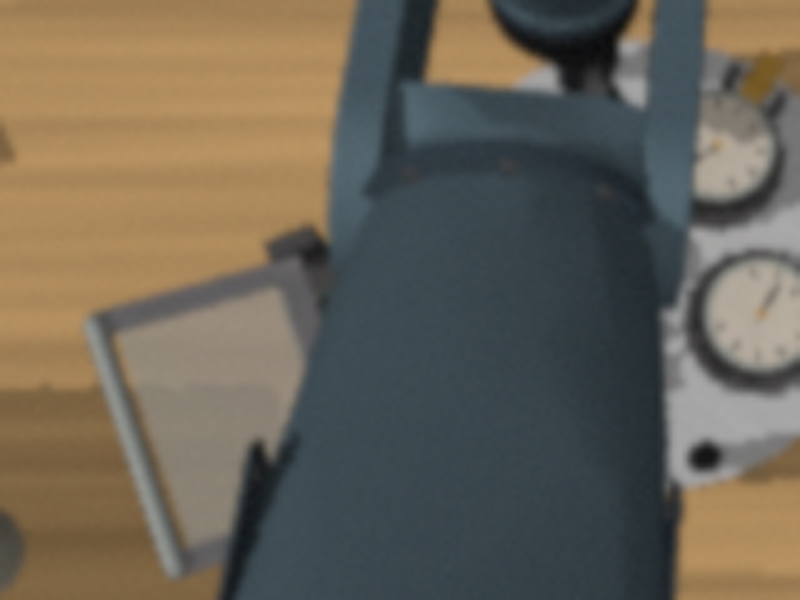

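Run:
```python
from h import *
p=at('pics/top2.png',281,241.4,.121)[:2]-C;print(p,np.degrees(np.arctan2(p[1],p[0])),np.linalg.norm(p))
```

```text
[-0.113  -0.0288] -165.7015896534798 0.11661234926027345
```

Emit:
arm_command:
  plan: [-7,-0.3,0,0,-7,-0.4,0,0,-7,-0.4,0,0,-7,-1.6,0,0,-7,-1.6,0,0,-7,-1.6,0,0,0,0,0,0,0,0,0,0,0,0,0,0,0,0,0,0]

```text
time_s: 8.65
eef_pos: [0.6602, 0.0083, 0.1033]
eef_rot: [0.0, 0.571, 0.821, -0.0]
wrist_force: [0.5, -0.6, -0.6]
opening: 0.001
```

Run:
```python
from h import *
pol(119,.104,2,110)
snap('scene','pics/s2.png')
im=cv2.imread('pics/s2.png')[100:280,150:390];cv2.imwrite('pics/s2b.png',cv2.resize(im,(800,600),interpolation=cv2.INTER_CUBIC))
```

```text
heading 110.3 turn 0.005 shift [ 0.1 -0.7 -0.7] tilt [ 0.0001 -0.0001] pos [0.6602 0.0083 0.1033] F [ 0.5 -0.6 -0.6] t 8.7 op 0.0
```

View pics/s2b.png

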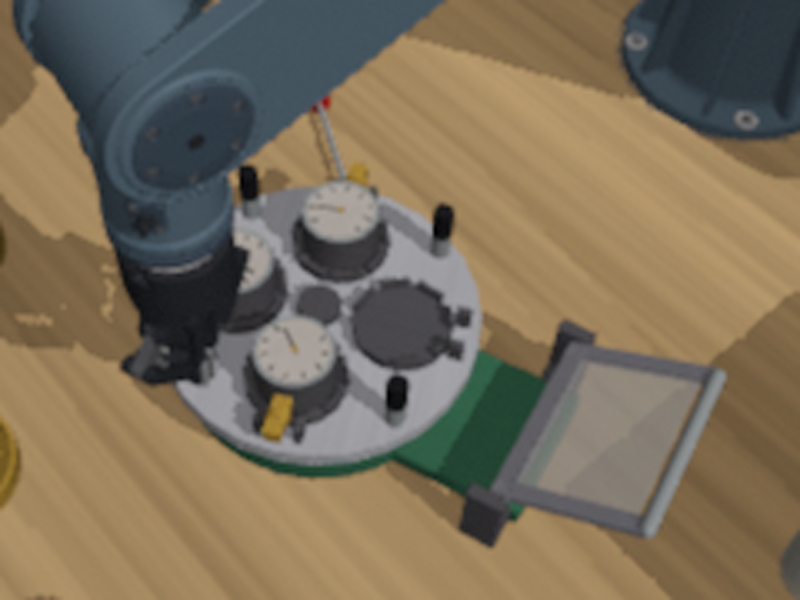

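The cradle now faces the shield, with guides at (462,317) and (455,349) and posts at (397,382) and (443,210). Next I'll check the angle and move clear.

Run:
```python
from h import *
for f,k in (('pics/s2.png',[(397,382),(443,210),(249,173)]),):
  P=np.array([at(f,150+u/3.3333,100+v/3.3333,.121)[:2] for u,v in k]);print(P)
  m=(P[0]+P[2])/2;print('ctr',m,[np.degrees(np.arctan2(*(p-m)[::-1])) for p in (P[0],P[2])])
f='pics/s2.png'
g=[at(f,150+u/3.3333,100+v/3.3333,.091)[:2] for u,v in [(462,314),(455,345)]];print('guides',g,np.mean(g,0)-C,np.degrees(np.arctan2(*(np.mean(g,0)-C)[::-1])))
print('cradle',at(f,150+401/3.3333,100+324/3.3333,.071))
```

```text
[[ 0.5612  0.1173]
 [ 0.4286  0.0235]
 [ 0.522  -0.1058]]
ctr [0.5416  0.00575] [np.float64(80.03451252143027), np.float64(-99.96548747856978)]
guides [array([0.4696, 0.092 ]), array([0.4932, 0.1092])] [-0.0591  0.0966] 121.45834661430801
cradle [0.5024 0.0591 0.071 ]
```

Emit:
arm_command:
  plan: [0,15,0,0,0,0,-40,0,0,0,-50,0,0,0,0,0]

```text
time_s: 9.1
eef_pos: [0.6789, 0.013, 0.2022]
eef_rot: [0.006, 0.571, 0.821, 0.003]
wrist_force: [1.6, 0.6, 1.2]
opening: -0.001
```

Run:
```python
from h import *
go(.489,-.334,.2,90)
```

```text
heading 110.3 turn 0.355 shift [-347.  -190.     0.4] tilt [ 0.0139 -0.0022] pos [0.6789 0.013  0.2022] F [1.6 0.6 1.2] t 9.1 op -0.0
```

Emit:
arm_command:
  plan: [0,0,0,0.118,0,0,0,0.118,0,0,0,0.119,-43.4,-23.7,0,0,-43.4,-23.7,0,0,-43.4,-23.7,0,0,-43.4,-23.7,0,0,-43.4,-23.7,0,0,-43.4,-23.7,0,0,-43.3,-23.7,0,0,-43.3,-24,0,0,0,0,0,0,0,0,0,0,0,0,0,0]
  grip: 1

```text
time_s: 10.5
eef_pos: [0.4844, -0.3327, 0.1933]
eef_rot: [-0.0, 0.707, 0.707, 0.0]
wrist_force: [0.1, 0.9, -0.3]
opening: 1.001
```

Run:
```python
from h import *
snap('wrist','pics/w3.png'); snap('top','pics/top3.png')
go(.489,-.334,.2,90)
a=cv2.resize(cv2.imread('pics/w3.png'),(400,300),interpolation=cv2.INTER_AREA)
a=cv2.imread('pics/w3.png')[:, 56:456]
b=cv2.resize(cv2.imread('pics/top3.png')[150:270,200:325],(400,384),interpolation=cv2.INTER_CUBIC)
cv2.imwrite('pics/m3.png',np.hstack([a,b]))
```

```text
heading 90.1 turn 0.001 shift [-1.8  4.2 -6.7] tilt [0.0001 0.0002] pos [ 0.4848 -0.3322  0.1933] F [ 0.5  1.6 -1.1] t 10.6 op 1.0
```

View pics/m3.png

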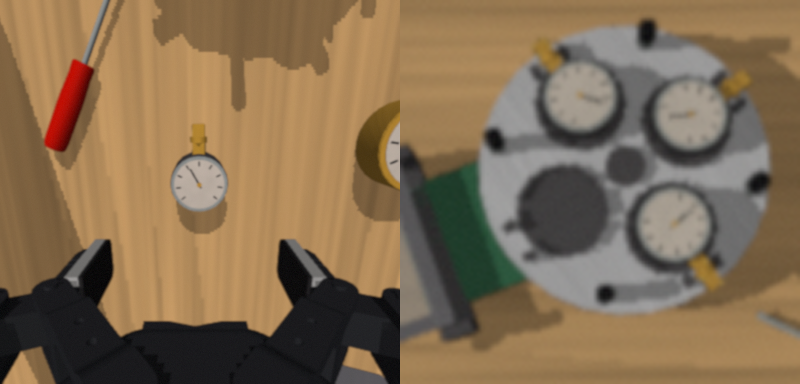

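Run:
```python
from h import *
f='pics/top3.png'
P=np.array([at(f,200+(x-400)/3.2,150+y/3.2,.121)[:2] for x,y in [(494,139),(647,33),(758,183),(605,294)]]);c=P.mean(0);print(P,c,[np.degrees(np.arctan2(*(p-c)[::-1])) for p in P])
print('cradle',at(f,200+163/3.2,150+209/3.2,.071))
w='pics/w3.png';print('gauge',at(w,255,183,.04),'stem end',at(w,254.5,125,.027))
```

```text
[[ 0.5578  0.1122]
 [ 0.6488 -0.0191]
 [ 0.5179 -0.1102]
 [ 0.4268  0.0202]] [0.537825 0.000775] [np.float64(79.83662430426219), np.float64(-10.153706600859662), np.float64(-100.17871709818887), np.float64(170.0759451894762)]
cradle [0.5029 0.0549 0.071 ]
gauge [ 0.4895 -0.3338  0.04  ] stem end [ 0.4889 -0.2726  0.027 ]
```

The table stopped about 15° short (cradle at 125°, shield at 110°), so it needs more push. I'll use the near post, which is at -100°.

Run:
```python
from h import *
pol(119,.104,-83,90)
```

```text
heading 90.1 turn 0.001 shift [218.   70.2  89.3] tilt [0.0001 0.0002] pos [ 0.4848 -0.3322  0.1933] F [ 0.5  1.6 -1.1] t 10.6 op 1.0
```

Emit:
arm_command:
  plan: [43.6,14,0,0,43.6,14,0,0,43.6,14,0,0,43.6,14,0,0,43.6,14,0,0,0,0,0,0,0,0,30,0,0,0,30,0,0,0,29,0,0,0,0,0,0,0,0,0]
  grip: 0

```text
time_s: 11.7
eef_pos: [0.5541, -0.1153, 0.1045]
eef_rot: [-0.0, 0.707, 0.707, -0.0]
wrist_force: [1.4, 0.3, 0.7]
opening: -0.003
```

Emit:
arm_command:
  plan: [-0.4,-7.2,0,0,-0.4,-7.2,0,0,0.4,-5.5,0,0,0.4,-5.5,0,0,0.4,-5.5,0,0,1,-5,0,0,1,-5,0,0,1,-5,0,0,0,0,0,0,0,0,0,0]

```text
time_s: 12.7
eef_pos: [0.5084, -0.1122, 0.1045]
eef_rot: [0.0, 0.707, 0.707, 0.0]
wrist_force: [2.8, 0.1, 0.2]
opening: -0.003
```

Run:
```python
from h import *
pol(119,.104,-106,90)
```

```text
heading 89.9 turn -0.001 shift [ 1.9 -0.7  0.5] tilt [ 0.0004 -0.0002] pos [ 0.5084 -0.1122  0.1045] F [2.8 0.1 0.2] t 12.7 op -0.0
```

Emit:
arm_command:
  plan: [-1,12,0,0,-2,12,0,0,0,0,-40,0,-30,0,-30,0,-45,0,-20,0,-45,0,0,0,-45,-10,0,0,-45,-20,0,0,0,0,0,0,0,0,0,0]

```text
time_s: 13.7
eef_pos: [0.5011, -0.3259, 0.1936]
eef_rot: [-0.001, 0.708, 0.706, 0.0]
wrist_force: [0.1, 0.2, -0.6]
opening: -0.0
```

```bash
cat >> h.py <<'E'
def tab(f,c=C):
    "table angle (posts, mod 90) from darkness at the projected post tops"
    g=cv2.GaussianBlur(cv2.imread(f,0),(0,0),1.2).astype(np.float32);best=[]
    for dx in range(-8,9,2):
      for dy in range(-8,9,2):
        cc=np.array(c)+[dx/1000,dy/1000]
        for a in np.arange(0,90,1.):
          t=np.radians(a+90*np.arange(4));P=np.c_[cc[0]+.115*np.cos(t),cc[1]+.115*np.sin(t),t*0+.117]
          uv=proj(f,P).astype(np.float32);s=cv2.remap(g,uv[:,:1],uv[:,1:],1)
          best.append((float(s.max()),float(s.mean()),a,*cc.round(4)))
    return sorted(best,key=lambda b:b[0]+b[1])[:4]
E
python3 - <<'E'
from h import *
snap('top','pics/top4.png')
for n in (0,3,4):print(n,tab(f'pics/top{n}.png'))
go(.4895,-.334,.2,90)
E
```

```text
0 [(33.5625, 30.44287109375, np.float64(65.0), np.float64(0.5405), np.float64(0.0)), (34.03125, 30.55078125, np.float64(65.0), np.float64(0.5405), np.float64(0.002)), (37.232421875, 32.40185546875, np.float64(64.0), np.float64(0.5405), np.float64(0.002)), (38.0, 32.212890625, np.float64(65.0), np.float64(0.5385), np.float64(0.0))]
3 [(40.8125, 34.21826171875, np.float64(80.0), np.float64(0.5405), np.float64(0.0)), (38.75, 36.439453125, np.float64(80.0), np.float64(0.5425), np.float64(0.0)), (41.46875, 37.25341796875, np.float64(81.0), np.float64(0.5405), np.float64(0.002)), (44.00390625, 34.8095703125, np.float64(80.0), np.float64(0.5405), np.float64(0.002))]
4 [(41.75, 33.64599609375, np.float64(65.0), np.float64(0.5405), np.float64(0.0)), (44.96875, 34.0576171875, np.float64(65.0), np.float64(0.5405), np.float64(0.002)), (42.6875, 37.900390625, np.float64(65.0), np.float64(0.5425), np.float64(0.0)), (42.8125, 37.95361328125, np.float64(66.0), np.float64(0.5405), np.float64(0.002))]
heading 89.9 turn -0.002 shift [ -9.2 -12.1  -6.3] tilt [-0.0011  0.0015] pos [ 0.5016 -0.3248  0.1937] F [-0.1  0.4  0.2] t 13.8 op -0.0
```

The table is at the shield's place (posts 65°, cradle 110°). Next is picking up the gauge.

Emit:
arm_command:
  plan: [-9,-12,0,0,0,0,0,0,0,0,0,0,0,0,40,0,0,0,40,0,0,0,40,0,0,0,30,0,0,0,18,0,0,0,10,0,0,0,10,0,0,0,0,0,0,0,0,0]
  grip: 1

```text
time_s: 14.95
eef_pos: [0.4907, -0.3346, 0.0072]
eef_rot: [0.001, 0.707, 0.707, 0.0]
wrist_force: [-0.7, -0.8, 0.4]
opening: 1.0
```

Run:
```python
from h import *
go(.4895,-.334,.006,90.5)
snap('wrist','pics/w5.png')
im=cv2.imread('pics/w5.png');cv2.imwrite('pics/w5b.png',im)
```

```text
heading 90.0 turn -0.01 shift [ 0.6 -1.2  1.1] tilt [ 0.001 -0.001] pos [ 0.4907 -0.3346  0.0072] F [-0.7 -0.8  0.4] t 14.9 op 1.0
```

View pics/w5b.png

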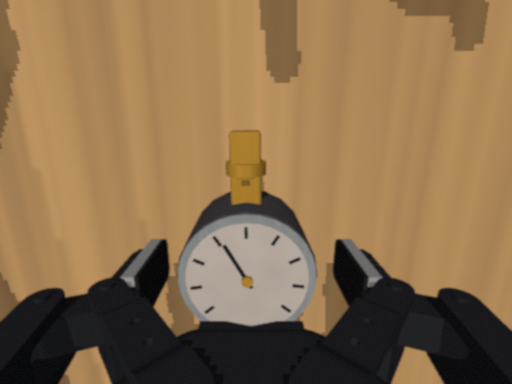

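Run:
```python
from h import *
w='pics/w5.png'
c=at(w,247,281.5,.04);print('hub',c,'rim L/R',at(w,180,276,.04),at(w,317,276,.04),'top rim',at(w,248,207,.04),'stem end top',at(w,244.5,131,.027),'bracket',at(w,245,165,.027))
go(c[0],c[1],.006,90)
```

```text
hub [ 0.4893 -0.3366  0.04  ] rim L/R [ 0.4594 -0.3337  0.04  ] [ 0.5206 -0.3339  0.04  ] top rim [ 0.4899 -0.3013  0.04  ] stem end top [ 0.4884 -0.2712  0.027 ] bracket [ 0.4885 -0.286   0.027 ]
heading 90.0 turn -0.001 shift [-1.8 -1.5  1.5] tilt [ 0.0014 -0.0014] pos [ 0.4908 -0.3348  0.0075] F [ 0.2  1.1 -0.7] t 15.0 op 1.0
```

Emit:
arm_command:
  plan: [0,-1,1,0,0,0,0,0,0,0,0,0,0,0,0,0,0,0,0,0,0,0,0,0,0,0,0,0,0,0,0,0]
  grip: 0

```text
time_s: 15.8
eef_pos: [0.4896, -0.3348, 0.0065]
eef_rot: [0.001, 0.707, 0.707, -0.0]
wrist_force: [-0.9, 1.3, 6.5]
opening: 0.732
```

Emit:
arm_command:
  plan: [0,0,-20,0,0,0,-40,0,0,0,-50,0,0,0,-50,0,0,0,-30,0,0,0,0,0,0,0,0,0,0,0,0,0]

```text
time_s: 16.6
eef_pos: [0.4878, -0.3329, 0.1925]
eef_rot: [-0.002, 0.707, 0.707, 0.0]
wrist_force: [-0.1, 0.9, -3.1]
opening: 0.732
```

Run:
```python
from h import *
pol(68,.2,110,110)
snap('wrist','pics/w6.png')
```

```text
heading 89.9 turn -0.35 shift [366.6 164.7  -6.3] tilt [-0.0033  0.0034] pos [ 0.4878 -0.3329  0.1925] F [-0.1  0.9 -3.1] t 16.6 op 0.73
```

View pics/w6.png

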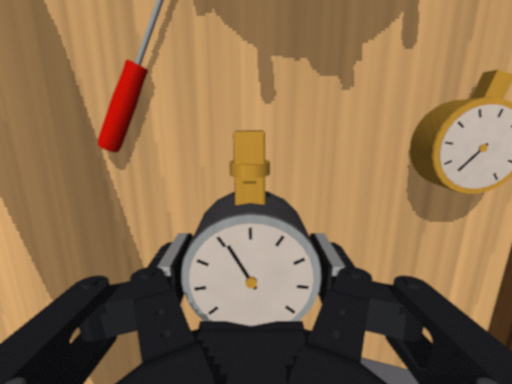

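Emit:
arm_command:
  plan: [0,0,0,-0.117,0,0,0,-0.117,0,0,0,-0.117,36.6,16.5,0,0,36.6,16.5,0,0,36.6,16.5,0,0,36.6,16.5,0,0,36.6,16.5,0,0,36.6,16.5,0,0,36.6,16.5,0,0,36.6,16.5,0,0,36.6,16.5,0,0,36.6,16.5,0,0,0,0,0,0,0,0,20,0,0,0,20,0,0,0,0,0,0,0,0,0]

```text
time_s: 18.45
eef_pos: [0.5177, 0.0658, 0.1542]
eef_rot: [-0.001, 0.573, 0.819, -0.001]
wrist_force: [-0.1, 0.0, -2.7]
opening: 0.729
```

Run:
```python
from h import *
pol(68,.15,110,110)
snap('wrist','pics/w7.png');f='pics/w7.png'
im=cv2.imread(f)[40:340,56:456];cv2.imwrite('pics/w7b.png',cv2.resize(im,(800,600),interpolation=cv2.INTER_CUBIC))
u=np.array([np.cos(np.radians(110)),np.sin(np.radians(110)),0]);w=np.array([-u[1],u[0],0])
for c in ((.5405,.004),(.5405,.0005)):
  m=np.r_[c,0]
  g=[m+u*(.068+d)+w*s*.012+[0,0,.091] for d in(.04,.052) for s in (1,-1)]
  p=[m+.115*(u*np.sqrt(.5)+w*s*np.sqrt(.5))+[0,0,.121] for s in (1,-1)]
  h=[m+u*.188+w*s*.075+[0,0,.06] for s in (1,-1)]
  print(c,'guides inner',((proj(f,g)-[56,40])*2).tolist(),'posts',((proj(f,p)-[56,40])*2).tolist(),'hinge',((proj(f,h)-[56,40])*2).tolist())
```

```text
heading 110.0 turn 0.0 shift [2.1 0.3 4.2] tilt [-0.003   0.0002] pos [0.5177 0.0658 0.1542] F [-0.1  0.  -2.7] t 18.4 op 0.73
(0.5405, 0.004) guides inner [[357.0, 228.60000000000002], [421.79999999999995, 228.60000000000002], [356.4, 195.60000000000002], [422.4, 195.60000000000002]] posts [[143.6, 321.4], [635.4, 321.6]] hinge [[194.60000000000002, 9.599999999999994], [584.8, 9.200000000000003]]
(0.5405, 0.0005) guides inner [[353.8, 237.39999999999998], [418.6, 237.39999999999998], [353.4, 204.8], [419.0, 204.8]] posts [[141.2, 330.8], [630.6, 331.0]] hinge [[192.2, 19.0], [581.0, 18.599999999999994]]
```

View pics/w7b.png

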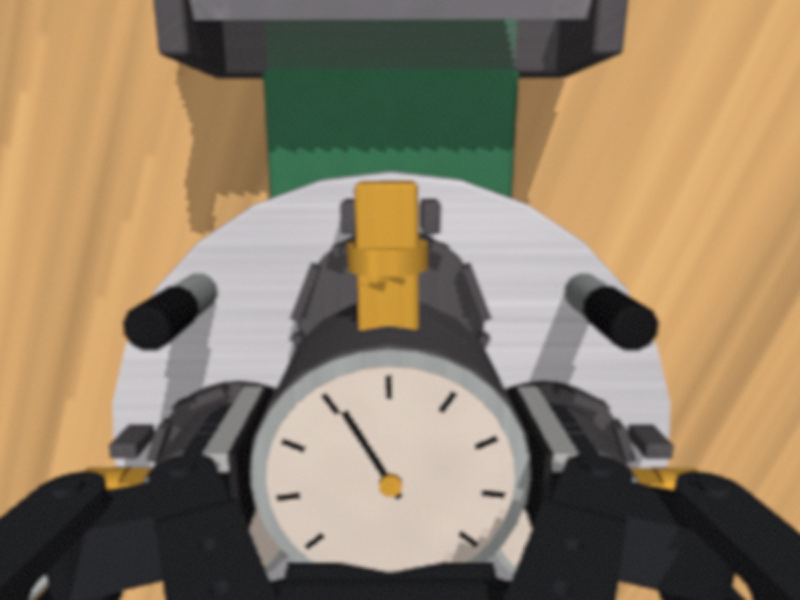

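Post tops at (152,327) and (630,327), guides centred at x≈391, near disc edge at (390,173); the stem is in line at x≈387. I'll refine the cradle centre with these.

Run:
```python
from h import *
from scipy.optimize import least_squares
f='pics/w7.png'
u=np.array([np.cos(np.radians(110)),np.sin(np.radians(110)),0]);w=np.array([-u[1],u[0],0])
obs=np.array([[152,327],[630,327]])/2+[56,40]
def model(x):
  m=np.r_[C,0]+u*x[0]+w*x[1]
  return m
def pts(x):
  m=model(x);return [m+.115*(u*np.sqrt(.5)+w*s*np.sqrt(.5))+[0,0,.121] for s in (1,-1)]
r=least_squares(lambda x:(proj(f,pts(x))-obs).ravel(),[0,0],diff_step=.1,x_scale=.01);
best=min(((np.abs(proj(f,pts((a/1000,b/1000)))-obs).sum(),a,b) for a in np.arange(-6,4,.5) for b in np.arange(-4,4,.5)));print(best)
for a in (0,-.002,-.004):
  m=model((a,0));print(a,'disc edge',((proj(f,[m+u*.13+[0,0,.067],m+u*.12+[0,0,.091]])-[56,40])*2).tolist())
print('stem end', at(f,56+387/2,40+183/2,.1542-.0065+.027),'hubdial',at(f,56+390/2,40+485/2,.1542-.0065+.04),'pos',ctrl.get_obs()['eef_pos'])
for a in (0,-.002): pol(68+a*1000,.15,110,110)
```

```text
(np.float64(6.400000000000006), np.float64(-2.0), np.float64(-2.0))
0 disc edge [[389.6, 165.6], [389.4, 195.60000000000002]]
-0.002 disc edge [[389.6, 170.8], [389.4, 201.2]]
-0.004 disc edge [[389.6, 176.0], [389.4, 206.60000000000002]]
stem end [0.4961 0.1249 0.1747] hubdial [0.5191 0.0638 0.1877] pos [0.51857555 0.0657404  0.15522294]
heading 110.0 turn 0.0 shift [ 2.5 -0.5  5.2] tilt [-0.0007 -0.    ] pos [0.5186 0.0657 0.1552] F [ 0.9 -0.1 -1.9] t 18.5 op 0.73
heading 110.0 turn 0.0 shift [ 0.5 -0.5  5.2] tilt [-0.0007 -0.    ] pos [0.5186 0.0657 0.1552] F [ 0.9 -0.1 -1.9] t 18.5 op 0.73
```

Emit:
arm_command:
  plan: [0.5,0.5,0,0,0,0,20,0,0,0,20,0,0,0,15,0,0,0,8,0,0,0,4,0,0,0,2,0,0,0,2,0,0,0,0,0,0,0,0,0]

```text
time_s: 19.5
eef_pos: [0.5192, 0.0668, 0.0848]
eef_rot: [0.0, 0.573, 0.819, 0.0]
wrist_force: [-0.2, 0.6, -3.0]
opening: 0.732
```

Emit:
arm_command:
  plan: [0,0,1.5,0,0,0,1,0,0,0,1,0,0,0,0,0,0,0,0,0]

```text
time_s: 20.0
eef_pos: [0.5188, 0.0669, 0.0807]
eef_rot: [-0.0, 0.573, 0.819, -0.0]
wrist_force: [-0.3, -0.3, -2.5]
opening: 0.731
```

Emit:
arm_command:
  plan: [0,0,0.8,0,0,0,0.8,0,0,0,0.7,0,0,0,0,0,0,0,0,0]

```text
time_s: 20.5
eef_pos: [0.5189, 0.0669, 0.0785]
eef_rot: [-0.0, 0.573, 0.819, -0.0]
wrist_force: [-1.2, 0.1, -2.9]
opening: 0.733
```

Emit:
arm_command:
  plan: [0,0,0.6,0,0,0,0.6,0,0,0,0,0,0,0,0,0]

```text
time_s: 20.9
eef_pos: [0.519, 0.0669, 0.0775]
eef_rot: [0.0, 0.573, 0.819, 0.0]
wrist_force: [-0.1, -0.6, 1.0]
opening: 0.73
```

Touching the floor now (force changed from −2.9 to +1.0 N). I'll release and rise.

Emit:
arm_command:
  plan: [0,0,0.3,0,0,0,0,0,0,0,0,0]

```text
time_s: 21.2
eef_pos: [0.519, 0.0669, 0.0775]
eef_rot: [0.0, 0.573, 0.819, 0.0]
wrist_force: [-3.5, 0.4, 5.5]
opening: 0.729
```

Emit:
arm_command:
  plan: [0,0,0,0,0,0,0,0,0,0,0,0,0,0,0,0,0,0,0,0,0,0,0,0]
  grip: 1

```text
time_s: 21.8
eef_pos: [0.5189, 0.0668, 0.0769]
eef_rot: [-0.0, 0.573, 0.819, -0.0]
wrist_force: [-0.7, -0.6, -0.8]
opening: 1.0
```

Emit:
arm_command:
  plan: [0,0,-10,0,0,0,-20,0,0,0,-30,0,0,0,-30,0,0,0,0,0,0,0,0,0]

```text
time_s: 22.4
eef_pos: [0.5195, 0.0668, 0.1682]
eef_rot: [0.001, 0.573, 0.819, 0.001]
wrist_force: [-0.6, -0.4, -0.7]
opening: 1.001
```

Run:
```python
from h import *
snap('wrist','pics/w8.png');f='pics/w8.png'
im=cv2.imread(f)[40:340,56:456];cv2.imwrite('pics/w8b.png',cv2.resize(im,(800,600),interpolation=cv2.INTER_CUBIC))
pol(66,.1,110,110)
```

```text
heading 110.1 turn 0.001 shift [-0.6 -0.9 67. ] tilt [ 0. -0.] pos [0.5186 0.0669 0.167 ] F [-0.5 -0.3 -0.3] t 22.4 op 1.0
```

View pics/w8b.png

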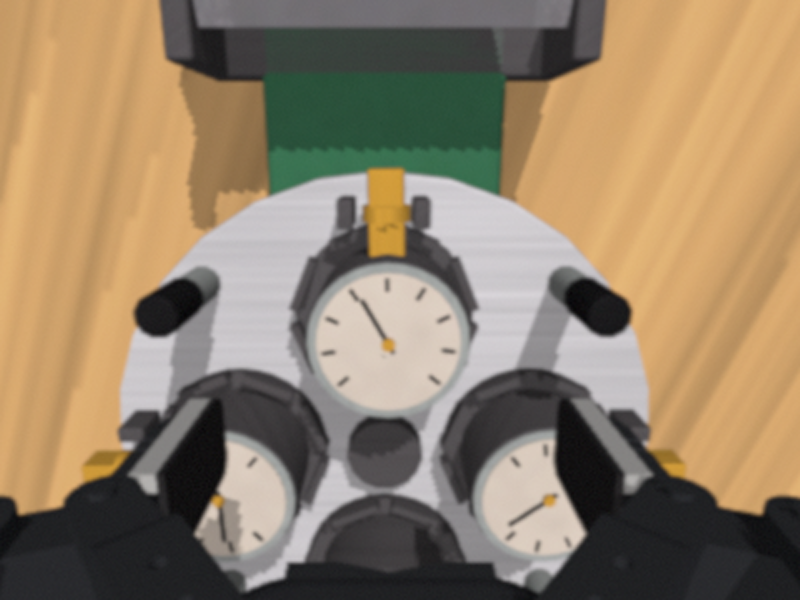

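Gauge seated: its stem at x=386 lies between the guides at 347 and 421, dial up, and the cradle is in line with the shield arm. Next I'll fold the shield up from outside, checking first where the oil bottle is.

Run:
```python
from h import *
s=1.5625
print('oil cap',at('pics/top0.png',188/s,408/s,.13),'base-ish',at('pics/top0.png',212/s,407/s,.03),'S',at('pics/scene0.png',644/s,393/s,.13))
pol(335,.2,110,110);pol(335,.085,110,110)
```

```text
oil cap [0.3819 0.3928 0.13  ] base-ish [0.3818 0.3845 0.03  ] S [0.3864 0.3968 0.13  ]
heading 110.1 turn 0.001 shift [268.4  -0.9 -33. ] tilt [ 0. -0.] pos [0.5186 0.0669 0.167 ] F [-0.5 -0.3 -0.3] t 22.4 op 1.0
heading 110.1 turn 0.001 shift [268.4  -0.9  82. ] tilt [ 0. -0.] pos [0.5186 0.0669 0.167 ] F [-0.5 -0.3 -0.3] t 22.4 op 1.0
```

Emit:
arm_command:
  plan: [0,0,-33,0,0,0,0,0,37,3,0,0,37,3,0,0,37,3,0,0,37,3,0,0,37,3,0,0,38,3,0,0,38,1,0,0,0,0,0,0,0,0,0,0,0,0,35,0,0,0,35,0,0,0,30,0,0,0,10,0,0,0,0,0,0,0,0,0]
  grip: 0

```text
time_s: 24.15
eef_pos: [0.4483, 0.3183, 0.091]
eef_rot: [0.0, 0.574, 0.819, 0.001]
wrist_force: [-0.2, 0.5, -0.1]
opening: -0.001
```

Run:
```python
from h import *
pol(309,.096,110,110)
```

```text
heading 110.0 turn 0.0 shift [-17.9 -20.9  -5. ] tilt [0.0013 0.0004] pos [0.4483 0.3183 0.091 ] F [-0.2  0.5 -0.1] t 24.1 op -0.0
```

Emit:
arm_command:
  plan: [-9,0,-1,0,-9,0,-3,0,-6,0,-9,0,-6.5,0,-10,0,-8,0,-9,0,-8.5,0,-9,0,-10,0,-7,0,-10,0,-7,0,-11,0,-5,0,-11,0,-5,0,0,0,0,0,0,0,0,0]

```text
time_s: 25.35
eef_pos: [0.4779, 0.2342, 0.1552]
eef_rot: [0.0, 0.574, 0.819, -0.0]
wrist_force: [0.3, -0.4, -0.5]
opening: 0.006
```

```bash
cat >> h.py <<'E'
def rail(f):
    "profile along the stand x axis of the rail locus: brightness/edges near projected rail line for each angle"
    im=cv2.imread(f).astype(np.float32);out=[]
    u=np.array([np.cos(np.radians(110)),np.sin(np.radians(110)),0]);w=np.array([-u[1],u[0],0])
    for th in np.arange(-.3,1.2,.05):
        m=np.r_[C-.0025*u[:2],.06]+u*(.188+.126*np.sin(th))+[0,0,.126*np.cos(th)]
        P=[m+w*t for t in np.linspace(-.07,.07,15)];uv=proj(f,P).astype(np.float32)
        s=cv2.remap(im,uv[:,:1],uv[:,1:],1)[:,0]; out.append((round(float(th),2),np.median(s,0).round().astype(int).tolist(),int(np.ptp(s,axis=1).mean() if 0 else np.median(s.max(1)-s.min(1)))))
    return out
E
python3 - <<'E'
from h import *
pol(238,.157,110,110)
snap('scene','pics/s9.png')
a=rail('pics/s9.png');b=rail('pics/scene0.png');d=rail('pics/s2.png')
for x,y,z in zip(a,b,d):print(x,y,z)
E
```

```text
heading 110.0 turn -0.0 shift [  0.3 -19.9  -1.8] tilt [ 0.0003 -0.0006] pos [0.4779 0.2342 0.1552] F [ 0.3 -0.4 -0.5] t 25.4 op 0.01
(-0.3, [87, 125, 152], 65) (-0.3, [82, 102, 126], 56) (-0.3, [96, 136, 158], 67)
(-0.25, [85, 123, 149], 64) (-0.25, [66, 98, 120], 54) (-0.25, [89, 128, 155], 66)
(-0.2, [86, 125, 152], 66) (-0.2, [80, 116, 143], 62) (-0.2, [89, 128, 155], 66)
(-0.15, [86, 125, 152], 65) (-0.15, [80, 115, 139], 59) (-0.15, [91, 130, 158], 66)
(-0.1, [86, 125, 151], 64) (-0.1, [83, 121, 146], 63) (-0.1, [89, 128, 156], 67)
(-0.05, [85, 123, 150], 65) (-0.05, [72, 106, 130], 57) (-0.05, [88, 128, 155], 66)
(-0.0, [85, 122, 149], 63) (-0.0, [75, 86, 100], 21) (-0.0, [90, 129, 156], 66)
(0.05, [65, 91, 47], 44) (0.05, [133, 132, 128], 5) (0.05, [72, 97, 119], 50)
(0.1, [56, 53, 46], 3) (0.1, [103, 108, 109], 2) (0.1, [69, 70, 67], 33)
(0.15, [65, 77, 86], 2) (0.15, [83, 89, 82], 23) (0.15, [97, 98, 99], 6)
(0.2, [65, 64, 65], 2) (0.2, [66, 87, 67], 42) (0.2, [96, 102, 104], 5)
(0.25, [56, 52, 52], 2) (0.25, [66, 88, 106], 47) (0.25, [96, 119, 124], 14)
(0.3, [41, 38, 35],
[... 680 characters left out ...]

(0.75, [66, 96, 120], 54) (0.75, [64, 93, 116], 52) (0.75, [117, 127, 134], 17)
(0.8, [66, 96, 120], 53) (0.8, [62, 92, 114], 51) (0.8, [116, 127, 134], 16)
(0.85, [65, 96, 119], 53) (0.85, [61, 90, 111], 50) (0.85, [116, 126, 134], 16)
(0.9, [65, 96, 118], 53) (0.9, [60, 89, 110], 49) (0.9, [116, 127, 134], 16)
(0.95, [66, 96, 118], 52) (0.95, [60, 89, 111], 50) (0.95, [89, 108, 123], 32)
(1.0, [63, 93, 116], 52) (1.0, [60, 90, 112], 51) (1.0, [84, 88, 91], 7)
(1.05, [64, 94, 117], 52) (1.05, [61, 90, 112], 51) (1.05, [123, 123, 119], 4)
(1.1, [63, 92, 114], 51) (1.1, [60, 88, 110], 50) (1.1, [142, 141, 137], 5)
(1.15, [64, 94, 116], 52) (1.15, [61, 90, 112], 51) (1.15, [134, 137, 136], 2)
```

Emit:
arm_command:
  plan: [-9,0,-2,0,-9,0,-2,0,-9,0,-1,0,-8,0,0,0,0,0,0,0,0,0,0,0]

```text
time_s: 26.0
eef_pos: [0.49, 0.2014, 0.1598]
eef_rot: [0.0, 0.574, 0.819, -0.0]
wrist_force: [0.3, 0.7, -0.6]
opening: -0.001
```

Emit:
arm_command:
  plan: [15,0,0,0,30,0,-20,0,40,0,-40,0,45,0,-40,0,45,0,0,0,45,0,0,0,45,0,0,0,45,0,0,0,0,0,0,0,0,0,0,0]

```text
time_s: 27.0
eef_pos: [0.3859, 0.4832, 0.248]
eef_rot: [0.0, 0.572, 0.82, -0.0]
wrist_force: [0.3, -0.7, 0.2]
opening: 0.004
```

Run:
```python
from h import *
pol(202,.16,110,110)
for n in ('scene','top'):
  snap(n,f'pics/{n}10.png')
  for x,y in zip(rail(f'pics/{n}10.png')[:16],rail(f'pics/{n}0.png')[:16]):print(n,x,y)
print(tab('pics/top10.png'))
```

```text
heading 110.2 turn 0.004 shift [-301.1  -18.5   88.2] tilt [-0.0005 -0.0008] pos [0.3859 0.4832 0.248 ] F [ 0.3 -0.7  0.2] t 27.0 op 0.0
scene (-0.3, [74, 103, 116], 52) (-0.3, [82, 102, 126], 56)
scene (-0.25, [64, 94, 116], 52) (-0.25, [66, 98, 120], 54)
scene (-0.2, [64, 93, 116], 52) (-0.2, [80, 116, 143], 62)
scene (-0.15, [64, 93, 116], 52) (-0.15, [80, 115, 139], 59)
scene (-0.1, [64, 94, 116], 52) (-0.1, [83, 121, 146], 63)
scene (-0.05, [64, 90, 109], 46) (-0.05, [72, 106, 130], 57)
scene (-0.0, [121, 120, 116], 4) (-0.0, [75, 86, 100], 21)
scene (0.05, [120, 120, 117], 3) (0.05, [133, 132, 128], 5)
scene (0.1, [89, 109, 112], 2) (0.1, [103, 108, 109], 2)
scene (0.15, [69, 74, 62], 16) (0.15, [83, 89, 82], 23)
scene (0.2, [48, 63, 47], 33) (0.2, [66, 87, 67], 42)
scene (0.25, [81, 116, 142], 61) (0.25, [66, 88, 106], 47)
scene (0.3, [85, 122, 149], 64) (0.3, [85, 122, 149], 64)
scene (0.35, [84, 123, 150], 65) (0.35, [86, 124, 151], 64)
scene (0.4, [85, 123, 149], 64) (0.4, [86, 124, 152], 65)
scene (0.45, [85, 123, 150], 65) (0.45, [86, 124, 151], 65)
top (-0.3, [57, 82, 43
[... 500 characters left out ...]
1) (0.15, [81, 121, 154], 72)
top (0.2, [79, 119, 151], 71) (0.2, [80, 120, 152], 72)
top (0.25, [78, 117, 147], 69) (0.25, [78, 117, 147], 69)
top (0.3, [76, 114, 144], 67) (0.3, [75, 114, 143], 67)
top (0.35, [61, 93, 117], 55) (0.35, [61, 92, 116], 55)
top (0.4, [60, 91, 114], 54) (0.4, [60, 91, 115], 55)
top (0.45, [60, 91, 116], 55) (0.45, [61, 92, 115], 54)
[(31.5859375, 28.130859375, np.float64(65.0), np.float64(0.5405), np.float64(0.0)), (33.265625, 27.79296875, np.float64(65.0), np.float64(0.5405), np.float64(0.002)), (35.0625, 29.27685546875, np.float64(65.0), np.float64(0.5385), np.float64(0.002)), (34.44140625, 29.970703125, np.float64(65.0), np.float64(0.5385), np.float64(0.0))]
```

Run:
```python
from h import *
a,b=cv2.imread('pics/top0.png'),cv2.imread('pics/top10.png')
for n,(x0,y0,x1,y1) in dict(oil=(112,245,148,275),spanner=(110,145,138,208),big=(335,120,390,165),driver=(310,243,380,285)).items():
  print(n,np.abs(a[y0:y1,x0:x1].astype(int)-b[y0:y1,x0:x1]).mean().round(1))
print(ctrl.get_obs()['wrist_force'].round(1)); ctrl.hand_in()
```

```text
oil 0.8
spanner 0.8
big 0.8
driver 25.0
[ 0.3 -0.3 -0.2]
the job is handed in; nothing more can be done
```

I finished the sequence and handed the job in at about 27 s. No verdict is given, so these are my own last checks.

| Item | Last check |
|---|---|
| Shield folded down | Pushed to its stop, measured at about 1.1 rad |
| Turntable | Posts read 65°, so the cradle is at 110°, the direction of the shield |
| Gauge | After release: dial up, stem centred between the guides. The highest wrist-force reading while lowering it was about 5 N. |
| Shield at the end | About 0 rad from the top camera, about 0.03 rad from the scene camera (limit 0.13) |
| Gripper | Clear of everything, with no force on the wrist |
| Oil, spanner, big gauge | Their image patches are unchanged from the start |

- **Turntable snag:** it did not snap on by itself after my first push. It stopped about 15° short, and a second push on another post brought it home.
- **Unresolved check:** the screwdriver's image patch did change. That area was under the arm's shadow at the start, and I never moved the arm low near it, so I put it down to the shadow. I did not confirm that.
- **Not checked again:** I had used all 12 picture views, so I did not look at the gauge after raising the shield.

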